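# Dispense two beads in order with the rocker paddles

## Robot

A 7-joint arm with a two-finger parallel gripper is mounted at the origin on the work surface. World frame = base frame: x ahead of the robot, y to its left, z up, the work surface at z = 0. Lengths are in m, angles in rad, forces in N, time in s.
With the tool pointing down it reaches from about 0.4 to 0.875 m from the base axis. Payload 4.4 kg.
Tool frame: the origin (TCP) lies on the centre line of the jaws, within the pads' length; the fingertips stand 25 mm ahead of it and the grasp point (between the pads) lies 6 mm ahead of it (manip.finger_overhang is the z of the fingertips in the tool frame, in m); z points along the fingers, y is the line along which they close (so a half turn about z gives the same grasp; the last joint's range is limited). The gripper opens to 85 mm and grips with 20 to 120 N. Pads are 22 mm wide; open, the fingers measure 114 mm over their backs; the gripper's body (76 mm by 85 mm) begins 54 mm behind the grasp point. The pads swing forward as they close: fully open they stand 13 mm farther back than shut.
Start: joints at [-1.294, 0.628, 0.038, 1.517, -0.027, 0.996, -0.02], TCP at [0.218, 0.612, 0.226] pointing down, gripper open.
Joint ranges: [-3.06, 3.06], [-0.37, 2.12], [-1.25, 1.32], [0.18, 2.47], [-1.1, 4.24], [0.23, 1.98], [-2.94, 2.94]. Speed limits (rad/s): [2.57, 2.57, 3.14, 3.14, 3.14, 3.14, 3.14].

## Interface

Orientations are given as [roll, pitch, yaw] about the fixed x, y, z axes, in that order (R = Rz(yaw) Ry(pitch) Rx(roll)).
In Python, from plant import manip gives the robot as it stands.
- The arm moves only by the tool drive_tool, never from a script. Its argument "targets" is a list of rows, each a list of 7 numbers: the shift along the tool's x, y, z as a fraction of full scale, then the turn, a rotation vector about the tool's x, y, z as a fraction of full scale, then the closure, from -1 (fully open) to 1 (shut). In form: [[dx, dy, dz, wx, wy, wz, hand], ...]. A call has 1 to 5 rows; each row shifts and turns the commanded pose from where the row before left it, along the tool's axes as they then stand; what a row does not reach is not made up. Full scale, the value 1, is 50 mm for a shift and 90 degrees for a turn. A row lasts 1/8 s, in which the tool goes at most 62.5 mm and 10.7 degrees, less where a joint would pass 70% of its speed; a pose out of reach is approached as far as the arm can. A call with a number of a shift or a turn outside -1 to 1 is refused whole. A call with a gripper value outside its range is refused whole. The fingers move at their own pace and stop on an object; "newtons" is the grip in N (left out, the last holds). Time passes only in rows, so rows that do not move let the fingers close. It gives the time, the measured TCP pose, the force, the opening and the grip force at its end, in the units of the state.
- manip.observe(): the state, without advancing time (a new reading comes with each control period).
- manip.camera(name): name is "scene" or "side" or "wrist"; returns (picture, depth): 420x560x3 uint8, red, green, blue; 420x560 float32, m along the optical axis (not along the pixel's ray), 0 where there is no reading.
- manip.get_calibration(name): a dict with "K" (3x3 intrinsics, pixels), "rvec" (rotation vector, rad) and "tvec" (3), from world to camera coordinates, as OpenCV has them; the wrist camera has in their place "tool_from_camera" (4x4, takes a point from camera to tool coordinates, whose origin is the TCP and whose axes are the flange's). Camera axes: x right, y down, z forward; pixel columns grow to the right and rows downward; lengths in m; the calibration is good to about 2 mm. The wrist camera is an equidistant fisheye: a pixel r from the principal point sees the ray r / f radians off the axis. A picture is of the moment at which its call begins: read the wrist's pose just before it. get_calibration takes no time and is no camera call.
- manip.close_job(): hands the job in; it is judged then, once.
Trained networks look in the newest picture that a camera, given by its name, has taken for a name from the list of things; names that differ only in an ending like _2 or _b are one class to them, and where a whole thing is asked for, a point or a joint stands for the part that bears it (a point fixed in the world has none). Each returns a list of dicts, best first, with "conf" (0 to 1); they miss things now and then, are a little off and sometimes report something else, mostly with a low value. They report only what shows in the picture. A call takes as long as a camera call. They do not tell look-alikes from the thing itself.
- manip.spot_in(camera, label): "bbox" ([left, top, right, bottom] in pixels, round what is visible of it).
- manip.masks_of(camera, label): "pixels" (420x560 bool, what is visible of it) and "bbox" ([left, top, right, bottom] in pixels, round what is visible of it).
- manip.landmark_of(camera, label): "uv" ([column, row] in pixels: a listed point, or the origin of a listed thing).
The state is a dict: "t": time; "q": joint angles; "dq": joint speeds; "tau": joint torques, N m; "ee_pos": TCP position; "ee_rot": TCP orientation; "contact_force": force on the tool from outside, world axes, zero at the start; "torque": the same for the moment, N m; "width": opening from 0.0 (shut) to 1.0 (fully open); "finger_force": force on a finger pad.
Only numpy, scipy, OpenCV 4.12 (cv2) and the standard library are available. Lean on these libraries where they do the work, as an engineer would, in place of code of your own. Each camera call takes 0.05 s, during which the arm holds its last target. There are 200 camera calls.

## Task

Beads for a bracelet wait behind the gates of the wooden dispenser. With the fingertips, press down the black paddle of the lane that holds the coral bead so that its gate lifts and the bead rolls into the clear tray, then do the same for the blue bead, and let the paddles spring back so that all gates are shut. Leave the yellow bead behind its gate, touch no bead, and do not disturb the tumbler, the potted plant or the crayon stand.

Things in the scene. Friction and masses are not known exactly. Their poses are not given: they have to be found in the camera images.
- dispenser: Fixed wooden bead dispenser, 350 x 270 mm, walls 95 mm high, posts 122 mm. Origin: near its middle, on the counter; z up, x down its 3 parallel lanes: paddles x -140 mm, rocker axle -50 (108 mm high), clear gates +40, clear catch tray 80 to 176 (floor 20 mm high, rim 64, a pocket per lane). Lanes at y +80, 0, -80 mm, 40 mm wide, sloping 12 degrees; a bead behind each gate.
- paddle0 (a point): Black paddle of the lane at dispenser y +80 mm: 44 (along lane) x 56 x 6 mm, on the end of the teal rocker0, 90 mm behind its axle, in line with its lane. This point: middle of the top face, 116 mm above the counter at rest; x down the lane, z up. Pressed down 35 mm (spring, 1.5 to 5 N) it fully lifts that lane's gate, then a hard stop; springs back when let go. 24 mm gaps between paddles.
- rocker0: Teal rocker of that lane, 200 mm long, its arm along the +y edge of the lane, from paddle0 to its clear gate (36 mm wide, 4 mm thick, hanging 50 mm). Origin: on its axle, 108 mm high, at the lane's middle; x down the lane. At rest its axes are those of the dispenser.
- tilt0 (a joint): Tilt of rocker0: 0 at rest (gate down), 0.42 rad at the stop (gate fully up). The bead can pass from about 0.3 rad and takes about half a second to roll out into the tray; let go earlier and the gate drops back in front of it or on it.
- paddle1 (a point): Black paddle of the lane at dispenser y +0 mm: 44 (along lane) x 56 x 6 mm, on the end of the teal rocker1, 90 mm behind its axle, in line with its lane. This point: middle of the top face, 116 mm above the counter at rest; x down the lane, z up. Pressed down 35 mm (spring, 1.5 to 5 N) it fully lifts that lane's gate, then a hard stop; springs back when let go. 24 mm gaps between paddles.
- rocker1: Teal rocker of that lane, 200 mm long, its arm along the +y edge of the lane, from paddle1 to its clear gate (36 mm wide, 4 mm thick, hanging 50 mm). Origin: on its axle, 108 mm high, at the lane's middle; x down the lane. At rest its axes are those of the dispenser.
- tilt1 (a joint): Tilt of rocker1: 0 at rest (gate down), 0.42 rad at the stop (gate fully up). The bead can pass from about 0.3 rad and takes about half a second to roll out into the tray; let go earlier and the gate drops back in front of it or on it.
- paddle2 (a point): Black paddle of the lane at dispenser y -80 mm: 44 (along lane) x 56 x 6 mm, on the end of the teal rocker2, 90 mm behind its axle, in line with its lane. This point: middle of the top face, 116 mm above the counter at rest; x down the lane, z up. Pressed down 35 mm (spring, 1.5 to 5 N) it fully lifts that lane's gate, then a hard stop; springs back when let go. 24 mm gaps between paddles.
- rocker2: Teal rocker of that lane, 200 mm long, its arm along the +y edge of the lane, from paddle2 to its clear gate (36 mm wide, 4 mm thick, hanging 50 mm). Origin: on its axle, 108 mm high, at the lane's middle; x down the lane. At rest its axes are those of the dispenser.
- tilt2 (a joint): Tilt of rocker2: 0 at rest (gate down), 0.42 rad at the stop (gate fully up). The bead can pass from about 0.3 rad and takes about half a second to roll out into the tray; let go earlier and the gate drops back in front of it or on it.
- bead_coral: Coral (orange-red) round bead, 30 mm across, about 12 g, loose. Origin: its centre (its axes roll with it). At the start it waits in one of the three lanes (which one varies), resting against the uphill side of its gate (dispenser x about +23 mm), centre about 75 mm above the counter.
- bead_blue: Blue round bead, 30 mm across, about 12 g, loose. Origin: its centre (its axes roll with it). At the start it waits in one of the three lanes (which one varies), resting against the uphill side of its gate (dispenser x about +23 mm), centre about 75 mm above the counter.
- bead_yellow: Yellow round bead, 30 mm across, about 12 g, loose. Origin: its centre (its axes roll with it). At the start it waits in one of the three lanes (which one varies), resting against the uphill side of its gate (dispenser x about +23 mm), centre about 75 mm above the counter.
- tumbler: Stainless steel tumbler, 72 mm across the rim, 125 mm high, loose, standing beside the lanes. Origin: centre of its underside. Leave alone.
- pot: White, blue-banded ceramic pot with a succulent, 106 mm across, 120 mm high with the plant, loose. Origin: centre of its underside. Leave alone.
- crayon_stand: Beech block with drilled holes, 70 x 130 x 45 mm, crayons standing to 100 mm height, loose. Origin: centre of its underside. Leave alone.
- tray_stack: Two clear plastic trays stacked, 150 x 120 mm, 125 mm high, fixed. Origin: centre of the underside. Only in the way.
Not all that is in view belongs to the job. Leave any green or turquoise look-alike of the bead_coral alone.

How it is judged:
By the outcome, as a careful person would: the job done as asked, in the order asked, and still so for the second after the job is handed in, with the robot touching nothing.
It also fails if it takes over 43 s, if anything falls off the work surface, if the arm or the gripper's body presses on something with over 40 N, if the wrist force passes 120 N, or if a joint passes its speed limit or range.

## Working session

There is one attempt and no reset: what is moved stays moved. The work goes in short steps, Python scripts to look and compute and a tool call to move; the robot and the scene stay as the last step left them, time stands still between calls to the robot, and variables do not carry over. Pictures are saved under pics/ and viewed, at most 10 in all, crops included, and the job is handed in when it is done.

Besides the shell and the picture viewer there is one more tool, called after "Emit:" by a JSON object that holds its "api" and its "payload", one argument or row to a line. drive_tool: Moves the arm, as the interface text tells. Shift numbers are shares of 50 mm and turn numbers shares of 90 degrees, none past 1 either way. Its arguments: {"type":"object","properties":{"targets":{"type":"array","items":{"type":"array","items":{"type":"number"}}},"newtons":{"type":"number"}},"required":["targets"]}

```bash
mkdir -p pics; cat > h.py <<'E'
import numpy as np, cv2
from plant import manip
def world(cam,uv,d):
    c=manip.get_calibration(cam);K=np.array(c["K"]);R=cv2.Rodrigues(np.array(c["rvec"],float))[0];t=np.array(c["tvec"],float).ravel()
    u,v=uv; p=np.array([(u-K[0,2])/K[0,0]*d,(v-K[1,2])/K[1,1]*d,d]); return R.T@(p-t)
def proj(cam,P):
    c=manip.get_calibration(cam);return cv2.projectPoints(np.array(P,float).reshape(-1,1,3),np.array(c["rvec"],float),np.array(c["tvec"],float),np.array(c["K"],float),None)[0].reshape(-1,2)
E
python3 - <<'E'
from h import *
for cam in("scene","side"):
    im,d=manip.camera(cam); cv2.imwrite(f"pics/{cam}0.png",im[:,:,::-1]); np.save(f"{cam}_d.npy",d)
    for l in("paddle0","paddle1","paddle2","rocker0","rocker1","rocker2","dispenser","bead_coral","bead_blue","bead_yellow","tumbler","pot","crayon_stand","tray_stack"):
        for r in manip.landmark_of(cam,l)[:2]:
            u,v=r["uv"]; 
            dd=d[int(v),int(u)] if 0<=u<560 and 0<=v<420 else 0
            print(cam,l,round(r["conf"],2),np.round(r["uv"],0),np.round(world(cam,(u,v),dd),3))
print(manip.observe())
E
```

```text
scene paddle0 0.77 [338. 201.] [0.455 0.106 0.118]
scene paddle0 0.73 [296. 170.] [ 0.438 -0.041  0.117]
scene paddle1 0.77 [338. 201.] [0.455 0.106 0.118]
scene paddle1 0.73 [296. 170.] [ 0.438 -0.041  0.117]
scene paddle2 0.77 [338. 201.] [0.455 0.106 0.118]
scene paddle2 0.73 [296. 170.] [ 0.438 -0.041  0.117]
scene rocker0 0.9 [267. 187.] [ 0.458 -0.131  0.006]
scene rocker0 0.68 [288. 202.] [0.533 0.016 0.111]
scene rocker1 0.9 [267. 187.] [ 0.458 -0.131  0.006]
scene rocker1 0.68 [288. 202.] [0.533 0.016 0.111]
scene rocker2 0.9 [267. 187.] [ 0.458 -0.131  0.006]
scene rocker2 0.68 [288. 202.] [0.533 0.016 0.111]
scene dispenser 0.56 [274. 242.] [0.637 0.063 0.094]
scene dispenser 0.31 [291. 202.] [ 0.457 -0.038  0.01 ]
scene bead_coral 0.64 [166. 204.] [ 0.699 -0.28   0.024]
scene bead_coral 0.49 [181. 222.] [ 0.717 -0.195  0.03 ]
scene bead_blue 0.43 [288. 246.] [0.621 0.092 0.089]
scene bead_yellow 0.38 [267. 227.] [0.628 0.03  0.115]
scene tumbler 0.92 [374. 269.] [0.516 0.266 0.051]
scene tumbler 0.37 [271. 184.] [ 0.443 -0.128  0.007]
scene pot 0.78 [220. 193.] [ 0.593 -0
[... 1283 characters left out ...]
234. 193.] [0.566 0.118 0.103]
{'t': 1.5, 'q': array([-1.29379984,  0.62838894,  0.03854305,  1.5173948 , -0.02699786,
        0.99631092, -0.02000946]), 'dq': array([ 0.0006223 , -0.00021146, -0.00010673,  0.00182728, -0.00144132,
       -0.00144519, -0.0003996 ]), 'tau': array([-2.49929908e-04, -5.63270259e+01,  1.22536618e+00, -1.93780214e+01,
        1.08395898e-02,  1.46697374e-03, -1.43734379e-06]), 'ee_pos': array([0.21848297, 0.61219618, 0.22582305]), 'ee_rot': array([ 3.14157545e+00, -1.01793345e-05,  2.79872815e+00]), 'contact_force': array([0.53811712, 0.47443966, 0.85537894]), 'torque': array([0.00948701, 0.04154905, 0.05195367]), 'finger_force': 0.0, 'width': 0.9946945268088445}
```

```bash
python3 - <<'E'
import cv2
a=cv2.imread("pics/scene0.png");b=cv2.imread("pics/side0.png")
cv2.imwrite("pics/a1.png",cv2.resize(a[120:340,130:430],(800,587),interpolation=2))
cv2.imwrite("pics/b1.png",cv2.resize(b[150:360,160:460],(800,560),interpolation=2))
E
```

```text
(no output)
```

View pics/a1.png

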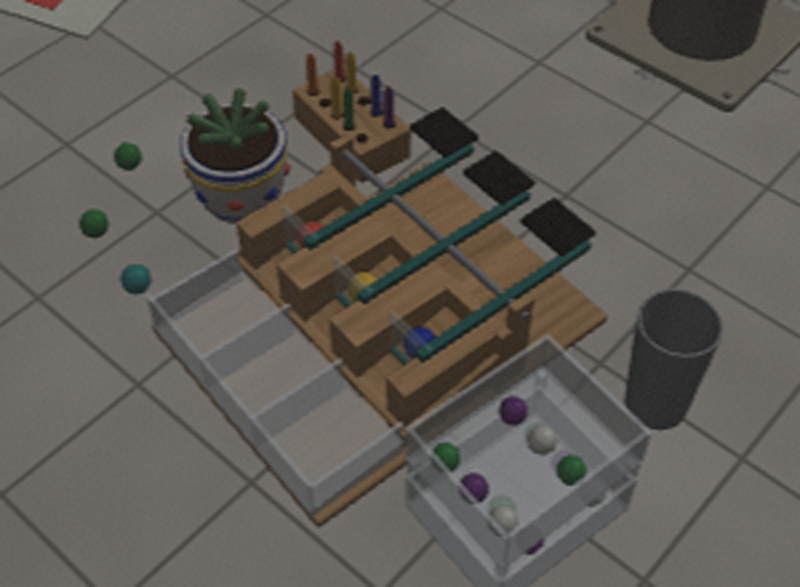

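View pics/b1.png

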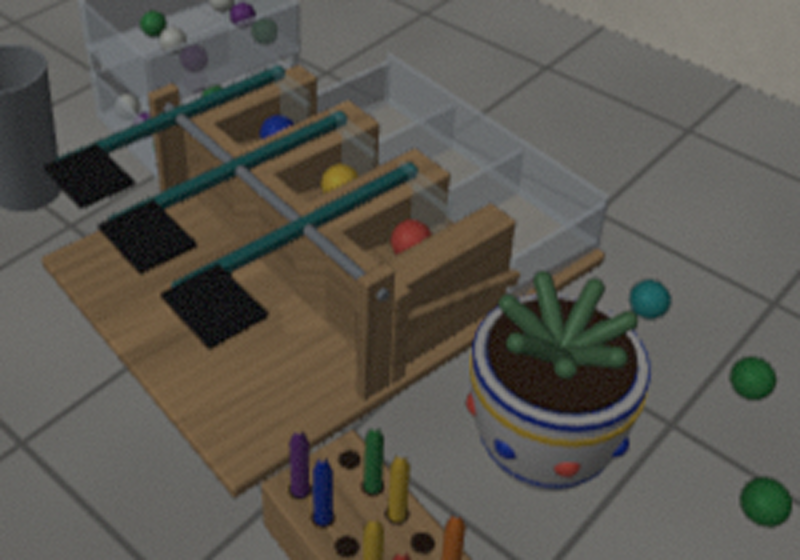

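The crops show coral in the lane beside the pot (side px ≈ 314,239), yellow in the middle lane (≈ 287,217), and blue in the lane by the tumbler and tray stack (≈ 264,198). The green and turquoise balls on the counter and the beads in the tray stack are look-alikes. So coral is lane 2 and blue is lane 0, and the crop confirms the colours. Next I'll measure the paddles.

```bash
python3 - <<'E'
from h import *
for cam in("side","scene"):
    im=cv2.imread(f"pics/{cam}0.png");d=np.load(f"{cam}_d.npy")
    m=((im.max(2)<45)&(d>0)).astype(np.uint8)
    n,lab,st,ce=cv2.connectedComponentsWithStats(m)
    for i in range(1,n):
        if st[i,4]<60: continue
        v,u=np.where(lab==i); P=np.array([world(cam,(a,b),d[b,a]) for a,b in zip(u,v)])
        P=P[(abs(P[:,2]-.116)<.012)]
        if len(P)<50: continue
        r=cv2.minAreaRect((P[:,:2]*1000).astype(np.float32)); print(cam,np.round(ce[i]),len(P),np.round(np.median(P[:,2]),4),np.round(r[0]),np.round(r[1]),round(r[2],1))
for cam in("side","scene"):
    manip.camera(cam)
    for l in("paddle0","bead_coral","bead_blue","bead_yellow"):
        for r in manip.masks_of(cam,l)[:4]: print(cam,l,round(r["conf"],2),np.round(r["bbox"]))
print(manip.observe()["t"])
E
```

```text
side [79. 52.] 55 0.1151 [ 847. 1442.] [32. 33.] 77.6
side [ 18. 128.] 70 0.1237 [362. 701.] [62. 12.] 17.8
side [195. 214.] 495 0.1151 [487. 107.] [ 61. 107.] 77.0
side [269. 204.] 58 0.1071 [583.  36.] [ 4. 80.] 81.9
side [217. 236.] 587 0.1151 [475.  27.] [ 55. 107.] 81.4
side [294. 225.] 58 0.1063 [572. -43.] [ 3. 80.] 81.5Traceback (most recent call last):
  File "<stdin>", line 8, in <module>
  File "h.py", line 4, in world
    c=manip.get_calibration(cam);K=np.array(c["K"]);R=cv2.Rodrigues(np.array(c["rvec"],float))[0];t=np.array(c["tvec"],float).ravel()
ValueError: time passes only in moves, steps and waits
```

```bash
sed -i 's/^def world/import functools\nCAL={}\ndef cal(c):\n    if c not in CAL: CAL[c]=manip.get_calibration(c)\n    return CAL[c]\ndef world/; s/=manip.get_calibration(cam);/=cal(cam);/' h.py
python3 - <<'E'
from h import *
for cam in("side","scene"):
    im=cv2.imread(f"pics/{cam}0.png");d=np.load(f"{cam}_d.npy")
    m=cv2.morphologyEx(((im.max(2)<35)&(d>0)).astype(np.uint8),cv2.MORPH_OPEN,np.ones((7,7)))
    n,lab,st,ce=cv2.connectedComponentsWithStats(m)
    for i in range(1,n):
        v,u=np.where(lab==i); P=np.array([world(cam,(a,b),d[b,a]) for a,b in zip(u,v)])
        P=P[(abs(P[:,2]-.116)<.012)]
        if len(P)<50: continue
        r=cv2.minAreaRect((P[:,:2]*1000).astype(np.float32)); print(cam,np.round(ce[i]),len(P),np.round(np.median(P[:,2]),4),np.round(r[0]),np.round(r[1]),round(r[2],1))
E
```

```text
side [193. 215.] 387 0.1152 [455. 111.] [54. 42.] 75.7
side [213. 238.] 422 0.1152 [443.  32.] [56. 41.] 79.6
side [240. 265.] 571 0.1152 [431. -47.] [54. 41.] 82.2
scene [296. 169.] 171 0.1159 [434. -45.] [45. 42.] 39.9
scene [316. 186.] 112 0.1156 [450.  33.] [41. 23.] 38.0
scene [337. 206.] 134 0.1157 [468. 115.] [53. 28.] 65.8
```

Paddle tops measured from the side view: lane 2 (coral) is about (0.432, −0.047), lane 0 (blue) about (0.456, 0.110). I'll close the fingers and travel high.

Emit:
{"api": "drive_tool", "payload": {
  "targets": [
    [-0.78, -0.7, 0, 0, 0, 0, 1],
    [-0.78, -0.7, 0, 0, 0, 0, 1],
    [-0.78, -0.7, 0, 0, 0, 0, 1],
    [-0.78, -0.7, 0, 0, 0, 0, 1],
    [-0.78, -0.7, 0, 0, 0, 0, 1]
  ]
}}

```text
t: 2.12
ee_pos: [0.3441, 0.3804, 0.2261]
ee_rot: [3.141, 0.0, 2.799]
contact_force: [0.3, 0.0, 1.0]
width: -0.001
finger_force: 0.0
```

Emit:
{"api": "drive_tool", "payload": {
  "targets": [
    [-0.78, -0.7, 0, 0, 0, 0, 1],
    [-0.78, -0.7, 0, 0, 0, 0, 1],
    [-0.78, -0.7, 0, 0, 0, 0, 1],
    [-0.78, -0.7, 0, 0, 0, 0, 1],
    [-0.78, -0.7, 0, 0, 0, 0, 1]
  ]
}}

```text
t: 2.75
ee_pos: [0.469, 0.1501, 0.2261]
ee_rot: [3.141, 0.001, 2.799]
contact_force: [1.1, -0.4, 1.0]
width: 0.003
finger_force: 0.0
```

Emit:
{"api": "drive_tool", "payload": {
  "targets": [
    [-0.125, -0.79, 0.2, 0, 0, 0, 1],
    [-0.125, -0.79, 0.2, 0, 0, 0, 1],
    [-0.125, -0.79, 0.2, 0, 0, 0, 1],
    [-0.125, -0.79, 0.2, 0, 0, 0, 1],
    [-0.125, -0.79, 0.2, 0, 0, 0, 1]
  ]
}}

```text
t: 3.38
ee_pos: [0.4312, -0.0463, 0.1758]
ee_rot: [3.141, 0.001, 2.799]
contact_force: [0.4, -0.2, 0.0]
width: 0.0
finger_force: 0.0
```

```bash
python3 - <<'E'
from h import *
o=manip.observe(); print(o["ee_pos"],o["q"],manip.finger_overhang)
im,d=manip.camera("side"); 
uv=proj("side",[o["ee_pos"]+[0,0,-.025],[.432,-.047,.116],[.456,.11,.116]]);print(uv)
for p in uv: cv2.circle(im,tuple(int(round(x)) for x in p),2,(255,0,255),-1)
cv2.imwrite("pics/c1.png",cv2.resize(im[130:340,130:430],(800,560),interpolation=2)[:,:,::-1])
E
```

```text
[ 0.43120725 -0.04625406  0.17575832] [-0.01514811  0.40816594  0.07752518  2.15082214 -0.05582973  0.58340801
  1.33077682] 0.025
[[237.72751882 246.79977684]
 [239.92926334 262.41335359]
 [192.71182654 214.24038119]]
```

View pics/c1.png

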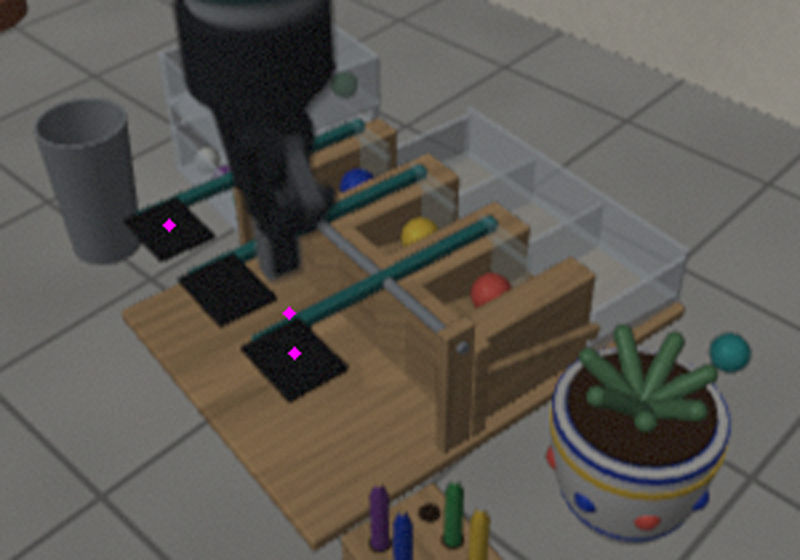

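The drawn tip point (crop 288,313) doesn't sit on the visible fingertip (crop ≈ 280,272). I'll check the true tip with depth before pressing.

```bash
python3 - <<'E'
from h import *
o=manip.observe(); print(o["t"],o["ee_pos"],o["width"])
for cam in("side","scene"):
    im,d=manip.camera(cam); cv2.imwrite(f"pics/{cam}2.png",im[:,:,::-1])
    v,u=np.mgrid[0:420,0:560]; P=np.array([world(cam,(a,b),d[b,a]) for a,b in zip(u.ravel(),v.ravel())]).reshape(420,560,3)
    m=(d>0)&(np.hypot(P[...,0]-.431,P[...,1]+.046)<.09)&(P[...,2]>.13)&(P[...,2]<.3)
    Q=P[m]; 
    for z in np.arange(.13,.29,.01):
        s=Q[(Q[:,2]>=z)&(Q[:,2]<z+.01)]
        if len(s): print(cam,round(z,2),len(s),np.round(s.min(0),3),np.round(s.max(0),3))
E
```

```text
3.425 [ 0.42881769 -0.05194932  0.17480961] -0.00024665086311689084
side 0.17 6 [ 0.421 -0.059  0.178] [ 0.433 -0.055  0.18 ]
side 0.18 42 [ 0.416 -0.065  0.181] [ 0.436 -0.042  0.19 ]
side 0.19 84 [ 0.416 -0.067  0.19 ] [ 0.437 -0.042  0.2  ]
side 0.2 88 [ 0.416 -0.066  0.2  ] [ 0.436 -0.043  0.21 ]
side 0.21 25 [ 0.414 -0.067  0.21 ] [ 0.43  -0.041  0.22 ]
side 0.22 76 [ 0.406 -0.086  0.221] [ 0.431 -0.02   0.23 ]
side 0.23 87 [ 0.403 -0.093  0.23 ] [ 0.431 -0.01   0.24 ]
side 0.24 143 [ 0.402 -0.1    0.24 ] [ 0.434 -0.002  0.25 ]
side 0.25 145 [ 0.398 -0.108  0.25 ] [0.439 0.006 0.26 ]
side 0.26 225 [ 0.396 -0.112  0.26 ] [0.439 0.003 0.27 ]
side 0.27 305 [ 0.396 -0.113  0.27 ] [ 0.44  -0.027  0.28 ]
side 0.28 269 [ 0.403 -0.097  0.28 ] [ 0.441 -0.029  0.29 ]
scene 0.18 16 [ 0.428 -0.059  0.182] [ 0.442 -0.036  0.19 ]
scene 0.19 33 [ 0.428 -0.063  0.19 ] [ 0.442 -0.033  0.2  ]
scene 0.2 33 [ 0.427 -0.055  0.2  ] [ 0.442 -0.032  0.21 ]
scene 0.21 14 [ 0.437 -0.054  0.21 ] [ 0.442 -0.036  0.219]
scene 0.22 27 [ 0.419 -0.078  0.221] [ 0.45  -0.018  0.23 ]
scene 0.23 63 [ 0.424 -0.089  0.23 ] [ 0.454 -0.006  0.24 ]
scene 0.24 74 [ 0.424 -0.097  0.24 ] [ 0.457 -0.001  0.25 ]
scene 0.25 65 [ 0.42  -0.103  0.25 ] [0.459 0.005 0.26 ]
scene 0.26 99 [ 0.42  -0.107  0.26 ] [0.462 0.013 0.27 ]
scene 0.27 117 [ 0.42  -0.106  0.27 ] [0.462 0.012 0.28 ]
scene 0.28 97 [ 0.435 -0.072  0.28 ] [ 0.455 -0.001  0.29 ]
```

Depth from both cameras puts the visible tips near z ≈ 0.178. That is about 25 mm above the nominal overhang, so I'll trust contact force and images, and lower gently.

Emit:
{"api": "drive_tool", "payload": {
  "targets": [
    [0, 0, 0.2, 0, 0, 0, 1],
    [0, 0, 0.2, 0, 0, 0, 1],
    [0, 0, 0.1, 0, 0, 0, 1],
    [0, 0, 0, 0, 0, 0, 1]
  ]
}}

```text
t: 4.03
ee_pos: [0.4309, -0.0445, 0.1502]
ee_rot: [-3.141, -0.001, 2.8]
contact_force: [-0.6, -0.0, 0.0]
width: -0.0
finger_force: 0.0
```

```bash
cat > tip.py <<'E'
from h import *
import sys
c=np.array(eval(sys.argv[1]))
o=manip.observe(); print(o["t"],o["ee_pos"],o["contact_force"],o["width"])
for cam in("side","scene"):
    im,d=manip.camera(cam); cv2.imwrite(f"pics/{cam}_{o['t']:.2f}.png",im[:,:,::-1])
    v,u=np.mgrid[0:420,0:560]; P=np.array([world(cam,(a,b),d[b,a]) for a,b in zip(u.ravel(),v.ravel())]).reshape(420,560,3)
    m=(d>0)&(np.hypot(P[...,0]-c[0],P[...,1]-c[1])<.05)&(P[...,2]>.05)&(P[...,2]<.2)
    Q=P[m]
    for z in np.arange(.06,.2,.01):
        s=Q[(Q[:,2]>=z)&(Q[:,2]<z+.01)]
        if len(s)>4: print(cam,round(z,2),len(s),np.round(s.min(0),3),np.round(s.max(0),3))
E
python3 tip.py "[.432,-.047]"
```

```text
4.025 [ 0.43085398 -0.04452516  0.15024115] [-0.57047556 -0.03681601  0.03294215] -0.0003764413451213311
side 0.1 26 [ 0.419 -0.071  0.103] [ 0.478 -0.025  0.11 ]
side 0.11 783 [ 0.406 -0.077  0.11 ] [ 0.478 -0.011  0.118]
side 0.15 14 [ 0.418 -0.052  0.155] [ 0.44  -0.037  0.159]
side 0.16 70 [ 0.418 -0.059  0.16 ] [ 0.438 -0.035  0.17 ]
side 0.17 74 [ 0.418 -0.059  0.17 ] [ 0.439 -0.035  0.18 ]
side 0.18 54 [ 0.418 -0.059  0.18 ] [ 0.432 -0.036  0.19 ]
side 0.19 21 [ 0.411 -0.064  0.19 ] [ 0.434 -0.032  0.2  ]
scene 0.1 25 [ 0.429 -0.075  0.103] [ 0.472 -0.009  0.11 ]
scene 0.11 310 [ 0.407 -0.073  0.11 ] [ 0.476 -0.009  0.12 ]
scene 0.15 5 [ 0.433 -0.044  0.156] [ 0.441 -0.037  0.16 ]
scene 0.16 24 [ 0.431 -0.053  0.16 ] [ 0.444 -0.029  0.17 ]
scene 0.17 28 [ 0.429 -0.053  0.17 ] [ 0.444 -0.028  0.18 ]
scene 0.18 28 [ 0.429 -0.053  0.18 ] [ 0.443 -0.028  0.19 ]
scene 0.19 14 [ 0.422 -0.057  0.191] [ 0.444 -0.035  0.2  ]
```

Emit:
{"api": "drive_tool", "payload": {
  "targets": [
    [0, 0, 0.2, 0, 0, 0, 1],
    [0, 0, 0.2, 0, 0, 0, 1],
    [0, 0, 0, 0, 0, 0, 1]
  ]
}}

```text
t: 4.5
ee_pos: [0.4303, -0.045, 0.1298]
ee_rot: [-3.141, -0.002, 2.799]
contact_force: [0.2, 0.4, -0.0]
width: -0.005
finger_force: 0.0
```

```bash
python3 tip.py "[.432,-.047]"; cat > /tmp/c.py <<'E'
E
python3 - <<'E'
import cv2,glob,os
f=max(glob.glob("pics/side_*.png"),key=os.path.getmtime);b=cv2.imread(f)
cv2.imwrite("pics/d1.png",cv2.resize(b[180:300,160:340],(800,533),interpolation=2))
E
```

```text
4.5 [ 0.43034627 -0.04500255  0.12984555] [ 0.15608407  0.35636806 -0.01668086] -0.00473238996971258
side 0.1 23 [ 0.419 -0.07   0.102] [ 0.478 -0.025  0.11 ]
side 0.11 669 [ 0.407 -0.076  0.11 ] [ 0.478 -0.012  0.117]
side 0.13 14 [ 0.418 -0.053  0.135] [ 0.437 -0.046  0.14 ]
side 0.14 63 [ 0.417 -0.059  0.14 ] [ 0.437 -0.035  0.15 ]
side 0.15 70 [ 0.417 -0.06   0.15 ] [ 0.438 -0.035  0.16 ]
side 0.16 48 [ 0.417 -0.06   0.16 ] [ 0.433 -0.035  0.169]
side 0.17 17 [ 0.414 -0.055  0.171] [ 0.432 -0.018  0.18 ]
side 0.18 91 [ 0.407 -0.081  0.18 ] [ 0.431 -0.007  0.19 ]
side 0.19 63 [ 0.405 -0.089  0.19 ] [ 0.433 -0.001  0.2  ]
scene 0.1 21 [ 0.429 -0.018  0.103] [ 0.47 -0.01  0.11]
scene 0.11 285 [ 0.411 -0.073  0.11 ] [ 0.477 -0.01   0.12 ]
scene 0.14 22 [ 0.429 -0.053  0.141] [ 0.445 -0.029  0.15 ]
scene 0.15 30 [ 0.428 -0.052  0.15 ] [ 0.445 -0.028  0.16 ]
scene 0.16 22 [ 0.431 -0.054  0.161] [ 0.444 -0.03   0.17 ]
scene 0.17 15 [ 0.419 -0.059  0.171] [ 0.446 -0.032  0.18 ]
scene 0.18 53 [ 0.426 -0.082  0.181] [ 0.453 -0.008  0.19 ]
scene 0.19 43 [ 0.428 -0.086  0.19 ] [ 0.456 -0.003  0.2  ]
```

View pics/d1.png

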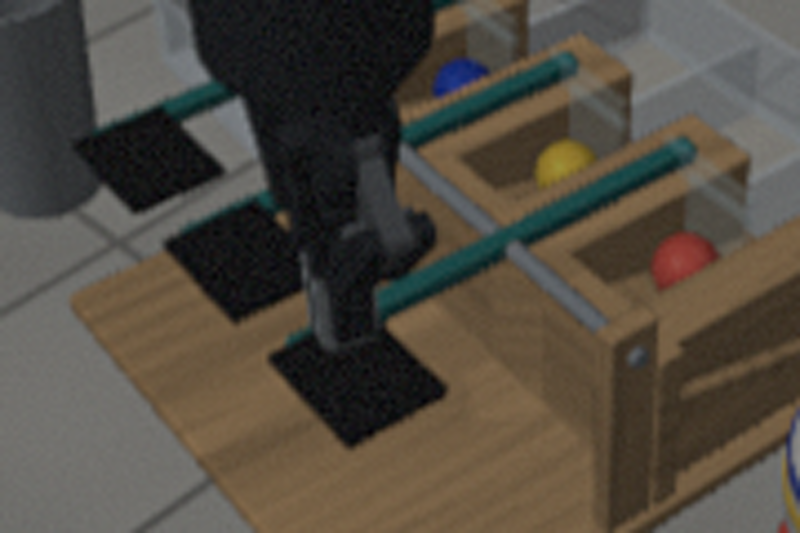

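Still no contact, so the tip really is about at TCP height. It lies well inside paddle 2 (crop 350,345), so I'll press.

Emit:
{"api": "drive_tool", "payload": {
  "targets": [
    [-0.03, -0.08, 0.2, 0, 0, 0, 1],
    [0, 0, 0.2, 0, 0, 0, 1],
    [0, 0, 0.2, 0, 0, 0, 1],
    [0, 0, 0, 0, 0, 0, 1]
  ]
}}

```text
t: 5.1
ee_pos: [0.4309, -0.0496, 0.1]
ee_rot: [-3.141, -0.001, 2.798]
contact_force: [-0.7, -1.0, 2.2]
width: 0.003
finger_force: 1.1
```

Emit:
{"api": "drive_tool", "payload": {
  "targets": [
    [0, 0, 0.2, 0, 0, 0, 1],
    [0, 0, 0.2, 0, 0, 0, 1],
    [0, 0, 0, 0, 0, 0, 1]
  ]
}}

```text
t: 5.48
ee_pos: [0.4315, -0.0491, 0.0803]
ee_rot: [3.141, -0.0, 2.799]
contact_force: [1.3, -0.3, 5.0]
width: 0.001
finger_force: 2.0
```

```bash
python3 tip.py "[.432,-.047]"|grep -v 0.1[5-9]; 
python3 - <<'E'
import cv2,glob,os
f=max(glob.glob("pics/side_*.png"),key=os.path.getmtime);b=cv2.imread(f)
cv2.imwrite("pics/d2.png",cv2.resize(b[150:300,160:400],(800,500),interpolation=2))
E
```

```text
5.475 [ 0.4315362  -0.04908583  0.08027184] [ 1.29419072 -0.2660758   5.0403729 ] 0.0005728836447412354
side 0.07 211 [ 0.411 -0.073  0.072] [ 0.441 -0.012  0.08 ]
side 0.08 249 [ 0.42  -0.077  0.08 ] [ 0.455 -0.019  0.09 ]
side 0.09 75 [ 0.419 -0.076  0.09 ] [ 0.479 -0.03   0.1  ]
side 0.1 61 [ 0.418 -0.064  0.1  ] [ 0.439 -0.038  0.11 ]
side 0.11 31 [ 0.418 -0.063  0.11 ] [ 0.432 -0.04   0.119]
side 0.12 16 [ 0.415 -0.058  0.121] [ 0.44  -0.037  0.13 ]
side 0.13 66 [ 0.409 -0.085  0.13 ] [ 0.433 -0.017  0.14 ]
scene 0.07 28 [ 0.415 -0.072  0.073] [ 0.461 -0.011  0.08 ]
scene 0.08 115 [ 0.425 -0.075  0.08 ] [ 0.465 -0.01   0.09 ]
scene 0.09 72 [ 0.428 -0.07   0.09 ] [ 0.472 -0.015  0.1  ]
scene 0.1 29 [ 0.43  -0.057  0.1  ] [ 0.443 -0.034  0.11 ]
scene 0.11 22 [ 0.433 -0.057  0.11 ] [ 0.445 -0.032  0.119]
scene 0.12 12 [ 0.435 -0.061  0.12 ] [ 0.446 -0.037  0.129]
scene 0.13 45 [ 0.426 -0.082  0.13 ] [ 0.455 -0.02   0.14 ]
```

View pics/d2.png

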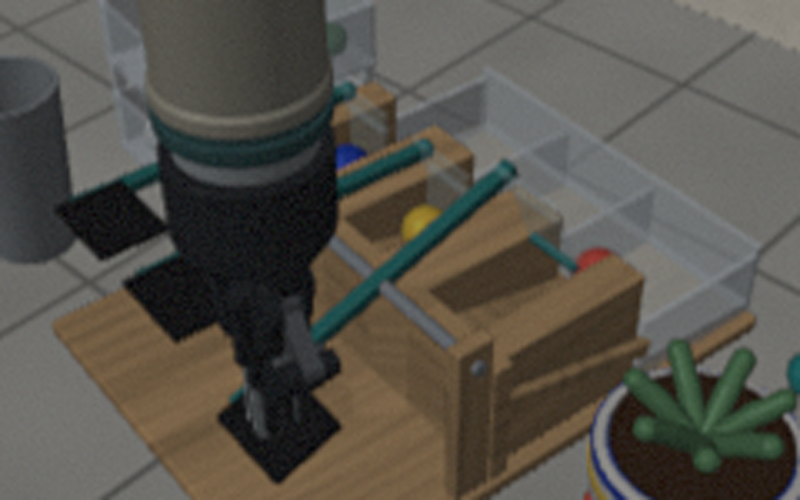

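The gate is up and the coral bead is rolling out (crop 597,262). I'll hold, then lift off.

Emit:
{"api": "drive_tool", "payload": {
  "targets": [
    [0, 0, 0, 0, 0, 0, 1],
    [0, 0, 0, 0, 0, 0, 1],
    [0, 0, 0, 0, 0, 0, 1],
    [0, 0, 0, 0, 0, 0, 1],
    [0, 0, 0, 0, 0, 0, 1]
  ]
}}

```text
t: 6.2
ee_pos: [0.4314, -0.0492, 0.0808]
ee_rot: [3.141, 0.0, 2.799]
contact_force: [1.6, 0.8, 5.2]
width: 0.001
finger_force: 2.0
```

Emit:
{"api": "drive_tool", "payload": {
  "targets": [
    [0, 0, 0, 0, 0, 0, 1],
    [0, 0, -0.25, 0, 0, 0, 1],
    [0, 0, -0.3, 0, 0, 0, 1],
    [0, 0, -0.5, 0, 0, 0, 1],
    [0, 0, -0.5, 0, 0, 0, 1]
  ]
}}

```text
t: 6.82
ee_pos: [0.4301, -0.0495, 0.1592]
ee_rot: [-3.141, -0.002, 2.798]
contact_force: [0.4, 0.1, 0.3]
width: 0.001
finger_force: 0.0
```

Emit:
{"api": "drive_tool", "payload": {
  "targets": [
    [0.15, 0.79, 0, 0, 0, 0, 1],
    [0.15, 0.79, 0, 0, 0, 0, 1],
    [0.15, 0.79, 0, 0, 0, 0, 1],
    [0.15, 0.79, 0, 0, 0, 0, 1],
    [0, 0, 0, 0, 0, 0, 1]
  ]
}}

```text
t: 7.45
ee_pos: [0.4557, 0.1128, 0.1585]
ee_rot: [3.141, -0.001, 2.805]
contact_force: [-0.0, -0.3, -0.0]
width: -0.001
finger_force: 0.0
```

```bash
python3 tip.py "[.456,.110]"|grep -v 0.1[7-9]; 
python3 - <<'E'
import cv2,glob,os
f=max(glob.glob("pics/side_*.png"),key=os.path.getmtime);b=cv2.imread(f)
cv2.imwrite("pics/d3.png",cv2.resize(b[130:310,150:420],(800,533),interpolation=2))
E
```

```text
7.45 [0.45568254 0.11281631 0.15848343] [-0.04269945 -0.29772188 -0.03933077] -0.0009098557185637386
side 0.1 19 [0.449 0.086 0.103] [0.501 0.132 0.11 ]
side 0.11 542 [0.432 0.062 0.11 ] [0.501 0.147 0.117]
scene 0.1 31 [0.445 0.063 0.103] [0.494 0.148 0.11 ]
scene 0.11 412 [0.434 0.06  0.11 ] [0.498 0.148 0.119]
```

View pics/d3.png

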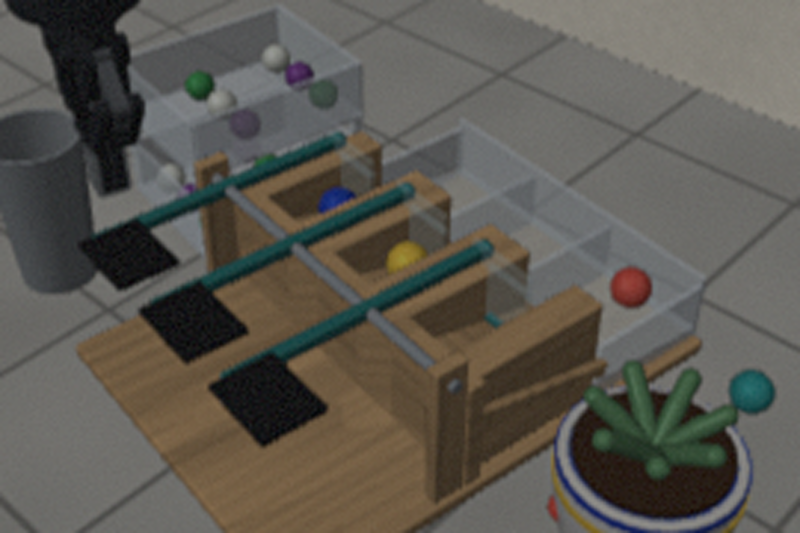

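Coral is in its pocket (crop 631,287) and gate 2 is shut. The tip hangs over paddle 0, so I'll press that one now.

Emit:
{"api": "drive_tool", "payload": {
  "targets": [
    [-0.03, -0.08, 0.3, 0, 0, 0, 1],
    [0, 0, 0.3, 0, 0, 0, 1],
    [0, 0, 0.2, 0, 0, 0, 1],
    [0, 0, 0.2, 0, 0, 0, 1],
    [0, 0, 0, 0, 0, 0, 1]
  ]
}}

```text
t: 8.18
ee_pos: [0.4557, 0.1045, 0.1079]
ee_rot: [-3.14, -0.001, 2.798]
contact_force: [-0.7, -1.2, 1.8]
width: -0.0
finger_force: 0.8
```

Emit:
{"api": "drive_tool", "payload": {
  "targets": [
    [0, 0, 0.3, 0, 0, 0, 1],
    [0, 0, 0.26, 0, 0, 0, 1],
    [0, 0, 0, 0, 0, 0, 1],
    [0, 0, 0, 0, 0, 0, 1]
  ]
}}

```text
t: 8.68
ee_pos: [0.4564, 0.1055, 0.0806]
ee_rot: [3.141, 0.0, 2.799]
contact_force: [0.5, -0.5, 4.6]
width: 0.0
finger_force: 2.0
```

Emit:
{"api": "drive_tool", "payload": {
  "targets": [
    [0, 0, 0, 0, 0, 0, 1],
    [0, 0, 0, 0, 0, 0, 1],
    [0, 0, 0, 0, 0, 0, 1],
    [0, 0, 0, 0, 0, 0, 1],
    [0, 0, 0, 0, 0, 0, 1]
  ]
}}

```text
t: 9.3
ee_pos: [0.4564, 0.1054, 0.0804]
ee_rot: [3.141, 0.0, 2.799]
contact_force: [1.2, -1.4, 5.1]
width: -0.002
finger_force: 2.0
```

```bash
python3 tip.py "[.456,.110]"|grep -v 0.1[5-9]; 
python3 - <<'E'
import cv2,glob,os
f=max(glob.glob("pics/scene_*.png"),key=os.path.getmtime);b=cv2.imread(f)
cv2.imwrite("pics/d4.png",cv2.resize(b[120:330,150:430],(800,600),interpolation=2))
E
```

```text
side 0.07 133 [0.437 0.086 0.073] [0.463 0.146 0.08 ]
side 0.08 93 [0.443 0.087 0.08 ] [0.501 0.142 0.09 ]
side 0.09 63 [0.443 0.087 0.09 ] [0.501 0.128 0.1  ]
side 0.1 53 [0.444 0.09  0.1  ] [0.463 0.118 0.11 ]
side 0.11 60 [0.441 0.061 0.111] [0.47  0.113 0.118]
side 0.12 6 [0.44  0.097 0.121] [0.446 0.114 0.13 ]
side 0.13 50 [0.434 0.069 0.13 ] [0.455 0.137 0.14 ]
scene 0.07 43 [0.442 0.113 0.07 ] [0.483 0.148 0.08 ]
scene 0.08 160 [0.448 0.083 0.08 ] [0.495 0.146 0.09 ]
scene 0.09 69 [0.458 0.086 0.09 ] [0.498 0.142 0.1  ]
scene 0.1 46 [0.445 0.063 0.1  ] [0.473 0.122 0.11 ]
scene 0.11 48 [0.443 0.06  0.111] [0.474 0.119 0.12 ]
scene 0.12 15 [0.463 0.095 0.12 ] [0.471 0.116 0.13 ]
scene 0.13 56 [0.451 0.072 0.13 ] [0.48  0.136 0.14 ]
```

View pics/d4.png

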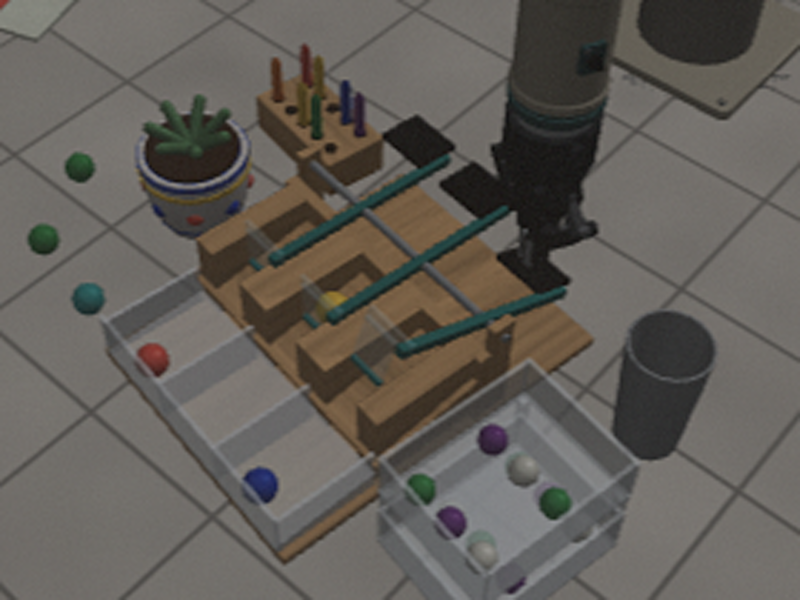

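Blue is in its pocket (crop 260,485), coral is in its own (152,358), and yellow is still behind its gate (333,305). Now I'll lift off.

Emit:
{"api": "drive_tool", "payload": {
  "targets": [
    [0, 0, -0.25, 0, 0, 0, 1],
    [0, 0, -0.3, 0, 0, 0, 1],
    [0, 0, -0.5, 0, 0, 0, 1],
    [0, 0, -0.8, 0, 0, 0, 1],
    [0, 0, -0.8, 0, 0, 0, 1]
  ]
}}

```text
t: 10.02
ee_pos: [0.4548, 0.1049, 0.214]
ee_rot: [-3.14, -0.002, 2.799]
contact_force: [-0.1, -0.1, 0.3]
width: -0.0
finger_force: 0.0
```

Emit:
{"api": "drive_tool", "payload": {
  "targets": [
    [0, 0, -0.4, 0, 0, 0, 1],
    [0, 0, 0, 0, 0, 0, 1],
    [0, 0, 0, 0, 0, 0, 1],
    [0, 0, 0, 0, 0, 0, 1]
  ]
}}

```text
t: 10.52
ee_pos: [0.4552, 0.105, 0.2317]
ee_rot: [-3.14, -0.002, 2.799]
contact_force: [-0.5, -0.3, 0.1]
width: 0.003
finger_force: 0.0
```

```bash
python3 - <<'E'
from h import *
im,d=manip.camera("side");cv2.imwrite("pics/f1.png",cv2.resize(im[130:400,150:420],(600,600),interpolation=2)[:,:,::-1]);print(manip.observe()["t"])
E
```

```text
10.575
```

View pics/f1.png

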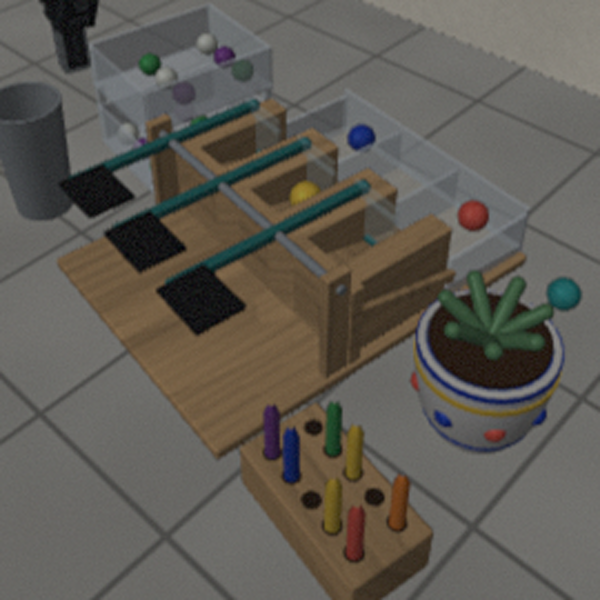

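All three paddles are up and the gates shut. Coral (473,215) and blue (361,137) are in the tray, yellow (305,195) is still held, and the tumbler, pot and crayon stand haven't moved.

```bash
python3 -c "
from plant import manip
print(manip.close_job())"
```

```text
the job is handed in; nothing more can be done
None
```

The coral bead and then the blue bead were released into the tray, all gates are shut with yellow still behind its own, nothing else was disturbed, and the job was handed in at about 10.6 s on the robot's clock.

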